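Load and lock the photometer cell

TASK

First gently set the optical cell upright in the square well of the pulled-out carriage, with its clear faces turned towards the two housings so that the light can pass through them. Then slide the carriage fully home, and lock it by passing the tall-knobbed pin down through both ears of the yoke and the carriage's lug between them until its knob sits on the upper ear. Never drop the cell or tip it over, and leave the other pin, vials, cap, beaker and bottle where they are.

Things in the scene. Friction and masses are not known exactly. Their poses are not given: they have to be found in the camera images.
- bench: fixed photometer bench: aluminium base 290 mm long, 12 high; on its y sides two white housings (46 mm along x, 85 tall, inner faces 42 mm from the centre line); steel yoke at its far end. Origin: underside, where slide line and light path cross. x: the way the carriage slides home (roughly away from the robot). The light runs between the housings, along y, 52 mm above the table
- carriage_body (a joint): travel of the grey cell carriage along bench +x, in m: 0 fully pulled out, 0.08 fully home against its stop (the well is then in the light path and the lug hole is under the yoke hole). Friction about 2.5 N holds it where it is left; it starts pulled out, 0 to 0.025
- well (a point): centre of the floor of the carriage's square well, 20 mm above the table; axes as the bench's. The well is 28 x 28 mm inside, 22 mm deep (rim 42 mm above the table), with 2 mm chamfered edges; the carriage is 50 mm along x by 46 mm along y
- post_top (a point): top centre of the carriage's upright aluminium post (12 mm along bench x, 14 mm along bench y, 55 mm tall, its top 77 mm above the table), 62 mm behind (-x) the well's centre; hold or push it to slide the carriage. Axes as the bench's
- lug_hole (a point): centre of the top of the 14 mm hole in the carriage's flat steel lug (8 mm thick, 28 mm wide, top 42 mm above the table), which reaches 98 mm ahead (+x) of the well's centre; the hole is 85 mm ahead of the well's centre
- yoke_hole (a point): centre of the vertical 13 mm hole (2 mm chamfer) at the top of the yoke's upper ear, 54 mm above the table. Two level ears, 8 mm thick, 44 mm along bench x by 36 mm: upper 46 to 54, lower 22 to 30 mm above the table, same hole in both, wall on the +x side. The lug slides between them. Axes as the bench's
- cell: sealed optical cell, 24 x 24 mm, 50 mm tall plus a rib 4 mm high and wide on its white lid; about 0.06 kg, standing on the table. Origin under the centre of its base, z up. Clear glass faces look along its own +y and -y; white frosted walls are its +x and -x sides. The lid's rib runs along y, from clear face to clear face
- pin: steel locking pin standing in one of the stand's two holes, told by its tall knob: 20 mm across, 18 mm high, on a 10 mm shank 38 mm long with a 4 mm tapered foot. Origin on its axis at the underside of the knob (the shoulder), z up; the knob is above, the shank below
- pin_tip (a point): foot of the locking pin, 38 mm below the shoulder
- stand: grey plastic pin stand fixed to the table, 36 mm (its x) by 110 mm (its y) by 42 mm high, with two 14 mm vertical holes 30 mm either side of its centre along y, holding the locking pin and a thumbscrew by their heads. Origin under its centre
- thumbscrew: thumbscrew in the other stand hole: flat head 28 mm across and 7 mm high, steel shank only 20 mm long. Not needed. Origin under the head, on its axis
- vial_far: small clear vial, 26 mm across, 50 mm tall, standing left of the bench's far half; bystander. Origin under its base
- vial_near: small amber vial, 26 mm across, 50 mm tall, standing left of the bench's near half; bystander. Origin under its base
- cap: bottle cap, 36 mm across, 15 mm high, lying in front of the pin stand; bystander. Origin under its base
- beaker: glass beaker, 60 mm across, 75 mm tall, at the right; bystander. Origin under its base
- wash_bottle: white bottle, 60 mm across, 150 mm tall, at the far right; bystander. Origin under its base

How it is judged:
On the way, in this order (a step that is already met when the one before it is completed fails the run):
1. the cell stands in the well of the pulled-out carriage, clear faces towards the housings, let go (horizontal distance between cell and well below 0.006 m and z of cell in the frame of well between -0.003 and 0.004 m and angle between cell's own z axis and vertical below 0.12 rad and angle between the y axis of cell and the y axis of bench, either way round below 0.3 rad and contact force between the fingers and cell below 0.2 N and value of joint carriage_body below 0.06 m), for 0.2 s.
2. the carriage is fully home with the cell seated in it (horizontal distance between cell and well below 0.006 m and z of cell in the frame of well between -0.003 and 0.004 m and angle between cell's own z axis and vertical below 0.12 rad and angle between the y axis of cell and the y axis of bench, either way round below 0.3 rad and value of joint carriage_body above 0.075 m), for 0.2 s.
At the end, for the whole second after the job is handed in: The cell stands on the floor of the well (within 4 mm), upright, clear faces across the light path within 0.3 rad; the carriage is home within 5 mm; the pin stands in the yoke hole, shoulder within 4 mm of the upper ear's top, upright, so it passes both ears and the lug; cell and pin at rest (all of step 2 and horizontal distance between pin and yoke_hole below 0.005 m and z of pin in the frame of yoke_hole between -0.003 and 0.004 m and angle between pin's own z axis and vertical below 0.12 rad and linear speed of each of cell, pin below 0.02 m/s); the robot touches nothing.
It fails at once if the cell is dropped: it moves faster than 0.4 m/s (a fall of about 8 mm) while not held (contact force between the fingers and cell below 0.1 N and linear speed of cell above 0.4 m/s).
It fails at once if the cell is tipped over (angle between cell's own z axis and vertical above 0.8 rad).
It fails at once if a bystander is moved more than 30 mm (distance of any of thumbscrew, vial_far, vial_near, cap, beaker, wash_bottle from where it was at the start of the episode above 0.03 m).
It also fails if it takes over 72 s, if anything falls off the work surface, if the arm or the gripper's body presses on something with over 40 N, if the wrist force passes 120 N, or if a joint passes its speed limit or range.

ROBOT

A 6-joint arm with a two-finger parallel gripper is mounted at the origin on the work surface. World frame = base frame: x ahead of the robot, y to its left, z up, the work surface at z = 0. Lengths are in m, angles in rad, forces in N, time in s.
With the tool pointing down it reaches from about 0.3 to 0.875 m from the base axis. Payload 6.4 kg.
Tool frame: the origin (TCP) lies at the very end of the fingers, on their centre line; the grasp point (between the pads) lies 19 mm behind it; z points along the fingers, y is the line along which they close (so a half turn about z gives the same grasp; the last joint's range is limited). The gripper opens to 85 mm and grips with 20 to 120 N. Pads are 22 mm wide; open, the fingers measure 114 mm over their backs; the gripper's body (76 mm by 85 mm) begins 54 mm behind the grasp point. The pads swing forward as they close: fully open they stand 13 mm farther back than shut.
Start: joints at [-1.44, 0.181, 1.607, -0, 1.354, -0.206], TCP at [0.19, -0.543, 0.231] pointing down, gripper open.
Joint ranges: [-2.99, 2.99], [-0.89, 2.07], [0.3, 2.58], [-1.14, 4.28], [0, 2.63], [-3.12, 3.12]. Speed limits (rad/s): [2.57, 2.57, 3.01, 3.14, 3.14, 3.14].

INTERFACE

Orientations are given as a unit quaternion [w, x, y, z].
In Python, from bench import ctrl gives the robot as it stands.
- The arm moves only by the tool advance, called as a command line: name --pt "numbers of a row" for each row, then --argument value for the rest. Schema: {"type":"object","properties":{"deltas":{"type":"array","items":{"type":"array","items":{"type":"number"},"minItems":7,"maxItems":7},"minItems":1,"maxItems":10},"only":{"type":"string"},"quiet":{"type":"boolean"},"lines":{"type":"string"}},"required":["deltas"],"additionalProperties":false}. deltas is a list of rows, 1 to 10 of them, each of 7 numbers: dx, dy, dz in units of 5 mm, then a rotation vector rx, ry, rz in rad, then the opening from 0.0 (shut) to 1.0 (fully open); each row is the pose to reach, as a shift and turn from the pose commanded when the call began, along the tool's axes at that moment; what a row does not reach only later rows make up. A row lasts 1/8 s, in which the tool goes at most 0.0625 m and 0.188 rad, less where a joint would pass 70% of its speed; a pose out of reach is approached as far as the arm can. The fingers move at their own pace and stop on an object; the grip force is fixed at half the most. Time passes only in rows, so rows that do not move let the fingers close. The tool returns the time, the measured TCP pose, the force, the opening and the grip force at its end. only (a regular expression) keeps the lines of the reply that match it, lines (a string "A,B") keeps lines A to B, and quiet returns only ok. Input that does not fit is refused with a message, and nothing moves.
- ctrl.get_obs(): the state, without advancing time (a new reading comes with each control period).
- ctrl.camera(name): name is "side" or "top" or "wrist"; returns the picture (400x640x3 uint8, blue, green, red); there is no depth.
- ctrl.camera_params(name): a dict with "fovy" (degrees; the focal length in pixels is half the picture's height over the tangent of half this angle, whatever the lens; pixels are square), "cx", "cy" (the principal point, pixels), "view" (4x4, takes a point from world to camera coordinates). Camera axes: x right, y up, looking along -z (the intrinsics and any distortion apply to the point x, -y, -z); pixel columns grow to the right and rows downward; lengths in m; the calibration is good to about 2 mm. The wrist camera is an equidistant fisheye: a pixel r from the principal point sees the ray r / f radians off the axis. A picture is of the moment at which its call begins: read the wrist's pose just before it. camera_params takes no time and is no camera call; for the wrist camera it gives the pose at the moment of the call.
- ctrl.hand_in(): hands the job in; it is judged then, once.
The state is a dict: "time_s": time; "q": joint angles; "dq": joint speeds; "joint_efforts": joint torques, N m; "eef_pos": TCP position; "eef_rot": TCP orientation; "wrist_force": force on the tool from outside, world axes, zero at the start; "torque": the same for the moment, N m; "opening": opening from 0.0 (shut) to 1.0 (fully open); "grasp_force": force on a finger pad.
Only numpy, scipy, OpenCV 4.12 (cv2) and the standard library are available. Lean on these libraries where they do the work, as an engineer would, in place of code of your own. Each camera call takes 0.05 s, during which the arm holds its last target. There are 200 camera calls.

## Working session

There is one attempt and no reset: what is moved stays moved. The work goes in short steps, Python scripts to look and compute and a tool call to move; the robot and the scene stay as the last step left them, time stands still between calls to the robot, and variables do not carry over. Pictures are saved under pics/ and viewed, at most 10 in all, crops included, and the job is handed in when it is done.

```bash
ls; mkdir -p pics; python3 - <<'E'
from bench import ctrl
import cv2,json
import numpy as np
for n in ["top","side"]:
    cv2.imwrite(f"pics/{n}0.png",ctrl.camera(n)); p=ctrl.camera_params(n); print(n,p)
o=ctrl.get_obs(); print(o["time_s"],o["eef_pos"],o["eef_rot"],o["opening"])
E
```

```text
bench.py
pics
top {'fovy': 50.33983682849764, 'cx': 327.1770175097575, 'cy': 198.57939600318184, 'view': array([[-0.00228022, -0.99990946, -0.01326166, -0.08905586],
       [ 0.99839225, -0.00302746,  0.05660166, -0.53829613],
       [-0.05663668, -0.01311128,  0.99830876, -1.12729783],
       [ 0.        ,  0.        ,  0.        ,  1.        ]])}
side {'fovy': 54.581814436567214, 'cx': 318.10006890466235, 'cy': 200.1406391147448, 'view': array([[-0.96712672, -0.25426006, -0.00421135,  0.4913011 ],
       [ 0.17436641, -0.67510866,  0.71681563, -0.21425148],
       [-0.18510071,  0.69251723,  0.69725004, -0.8711962 ],
       [ 0.        ,  0.        ,  0.        ,  1.        ]])}
0.1 [ 0.18998088 -0.54218041  0.23046678] [-7.99177675e-04  9.85849437e-01  1.67631284e-01  2.22594715e-05] 1.0004664033697697
```
View pics/top0.png

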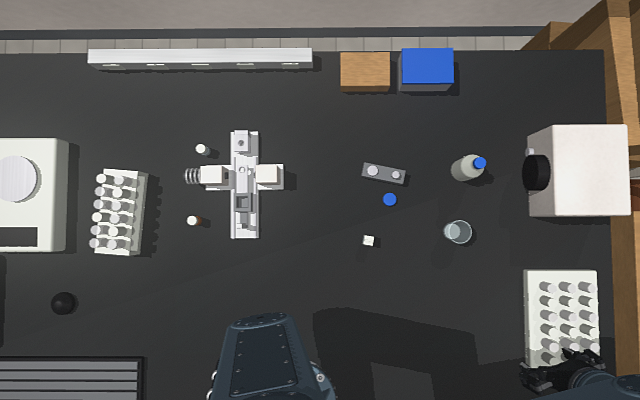

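View pics/side0.png

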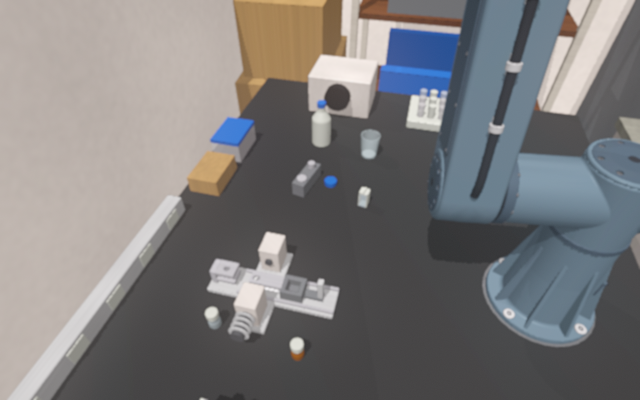

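The top view shows the bench at about (242,180), the cell at (369,241) and the stand at (384,174) with its two heads at (375,171) and (396,174). The side view confirms the layout. I'll enlarge the important parts.

```bash
cat > h.py <<'E'
from bench import ctrl
import cv2, numpy as np
from scipy.spatial.transform import Rotation as R
def ray(n,u,v,p=None):
    p=p or ctrl.camera_params(n); f=200/np.tan(np.radians(p["fovy"])/2)
    a=np.array([u-p["cx"],v-p["cy"]]); V=np.array(p["view"])
    if n=="wrist":
        r=np.hypot(*a); t=r/f; s=np.sin(t)/max(r,1e-9); d=np.array([a[0]*s,-a[1]*s,-np.cos(t)])
    else: d=np.array([a[0]/f,-a[1]/f,-1])
    return -V[:3,:3].T@V[:3,3], V[:3,:3].T@(d/np.linalg.norm(d))
def onz(n,u,v,z,p=None):
    c,d=ray(n,u,v,p); return c+d*(z-c[2])/d[2]
def tri(*rays):
    A=sum(np.eye(3)-np.outer(d,d) for c,d in rays); b=sum((np.eye(3)-np.outer(d,d))@c for c,d in rays)
    x=np.linalg.solve(A,b); return x,[np.linalg.norm(np.cross(x-c,d))*1000 for c,d in rays]
def proj(n,X,p=None):
    p=p or ctrl.camera_params(n); f=200/np.tan(np.radians(p["fovy"])/2); V=np.array(p["view"])
    c=V[:3,:3]@X+V[:3,3]; a=np.array([c[0],-c[1]])
    if n=="wrist": r=np.hypot(*a); a=a/r*f*np.arctan2(r,-c[2])
    else: a=a*f/-c[2]
    return a+[p["cx"],p["cy"]]
def rt(): # tool rotation
    w,x,y,z=ctrl.get_obs()["eef_rot"]; return R.from_quat([x,y,z,w])
def crop(im,x0,y0,x1,y1,k): return cv2.resize(im[y0:y1,x0:x1],None,fx=k,fy=k,interpolation=cv2.INTER_CUBIC)
E
python3 - <<'E'
from h import *
t=cv2.imread("pics/top0.png");s=cv2.imread("pics/side0.png")
a=crop(t,190,120,290,245,4) #400x500
b=crop(t,350,155,420,255,4)[:,:280] #280x400
c=crop(s,200,225,345,345,3)[:, :400]
m=np.zeros((600,800,3),np.uint8)
m[:500,:400]=a; m[:200,400:680]=b[:200]; m[0:200,690:800]=0
d=crop(s,285,150,375,215,4) #360x260
m[200:460,400:760]=d
b2=crop(t,355,228,383,254,4); m[470:470+b2.shape[0],400:400+b2.shape[1]]=b2
cv2.imwrite("pics/m0.png",m)
print(onz("top",369,241,.03),onz("top",242,180,.04),onz("top",375,171,.055),onz("top",396,174,.05),ctrl.camera_params("wrist"))
E
```

```text
[ 0.4251617  -0.20038358  0.03      ] [0.58637423 0.13370405 0.04      ] [ 0.60704443 -0.21523495  0.055     ] [ 0.59958956 -0.2702499   0.05      ] {'fovy': 65.70646984690485, 'cx': 316.349882056796, 'cy': 200.51636239195028, 'view': array([[ 0.32962676, -0.94411007, -0.001541  , -0.57454874],
       [ 0.90875258,  0.3177237 , -0.27059269,  0.03396897],
       [ 0.25595889,  0.0877942 ,  0.96269269, -0.3788134 ],
       [ 0.        ,  0.        ,  0.        ,  1.        ]])}
```

View pics/m0.png

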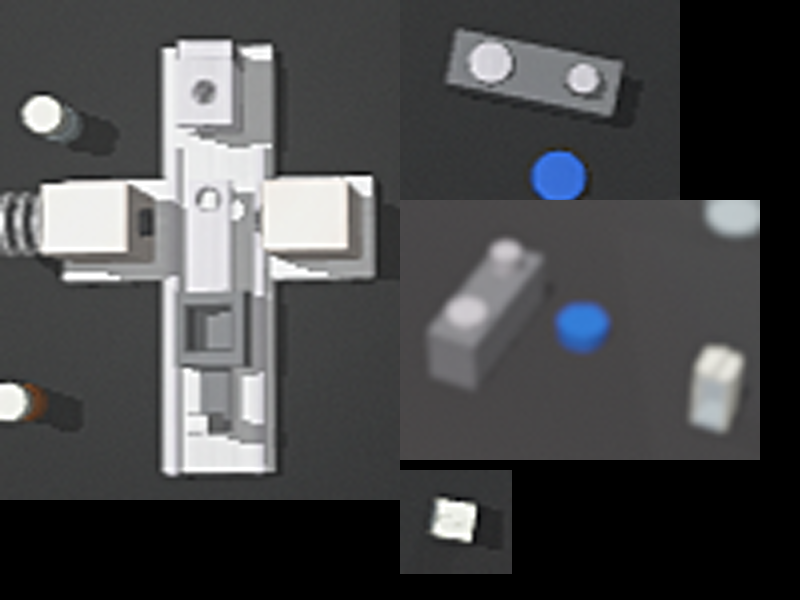

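The crops show the small tall knob at top pixel (395.8,174.5) (right stand hole) and the flat thumbscrew head at the left. The well is near (243,202), the lug hole (242,170), the yoke hole (241,143), and the bench runs nearly along world x. Next I move over the cell to look with the wrist camera.

Careful with the scale: shifts go in units of 5 mm. That gives: -0.25 m is -50, 0.32 m is 64.

advance --pt "64 -50 0 0 0 0.337 1" --pt "64 -50 0 0 0 0.337 1" --pt "64 -50 0 0 0 0.337 1" --pt "64 -50 0 0 0 0.337 1" --pt "64 -50 0 0 0 0.337 1" --pt "64 -50 0 0 0 0.337 1" --pt "64 -50 0 0 0 0.337 1" --pt "64 -50 0 0 0 0.337 1"

```text
time_s: 1.1
eef_pos: [0.41, -0.199, 0.231]
eef_rot: [-0.0, 1.0, 0.002, -0.0]
wrist_force: [0.2, -0.3, -0.6]
opening: 1.0
grasp_force: 0.0
```

```bash
python3 - <<'E'
from h import *
import pickle
p=ctrl.camera_params("wrist"); im=ctrl.camera("wrist"); cv2.imwrite("pics/w1.png",im); pickle.dump(p,open("w1.pkl","wb"))
o=ctrl.get_obs(); print(o["q"],o["eef_pos"],proj("wrist",np.array([.425,-.2,.03])))
E
```

```text
[-7.15878282e-01 -9.42779773e-02  1.89336841e+00 -3.19229130e-04
  1.34293218e+00  8.52611203e-01] [ 0.40954325 -0.20022654  0.23103275] [316.01096909 163.63227969]
```

View pics/w1.png

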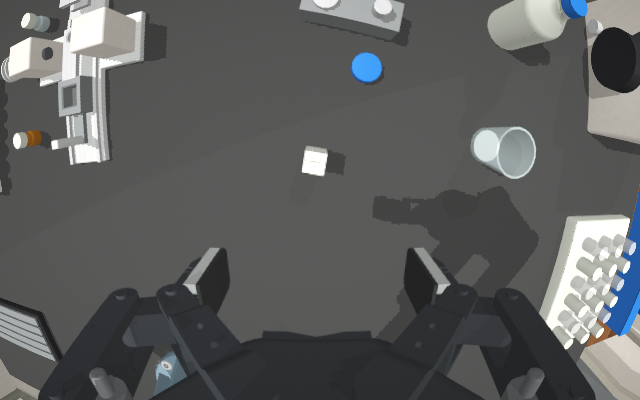

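The wrist view shows the cell at about (315,161), the stand at the top, and the bench at upper left. I'll go closer to see its rib.

advance --pt "-6 0 20 0 0 0 1" --pt "-6 0 20 0 0 0 1" --pt "-6 0 20 0 0 0 1"

```text
time_s: 1.52
eef_pos: [0.3764, -0.2, 0.1285]
eef_rot: [-0.002, 1.0, -0.001, -0.003]
wrist_force: [0.5, -0.2, 0.5]
opening: 0.999
grasp_force: 0.0
```

```bash
python3 - <<'E'
from h import *
import pickle
p=ctrl.camera_params("wrist"); im=ctrl.camera("wrist"); cv2.imwrite("pics/w2.png",im); pickle.dump(p,open("w2.pkl","wb"))
u,v=proj("wrist",np.array([.425,-.2,.03]),p).astype(int);print(u,v)
x0,y0=max(u-40,0),max(v-40,0)
cv2.imwrite("pics/c2.png",crop(im,x0,y0,x0+80,y0+80,7)); print(x0,y0)
E
```

```text
316 141
276 101
```

View pics/c2.png

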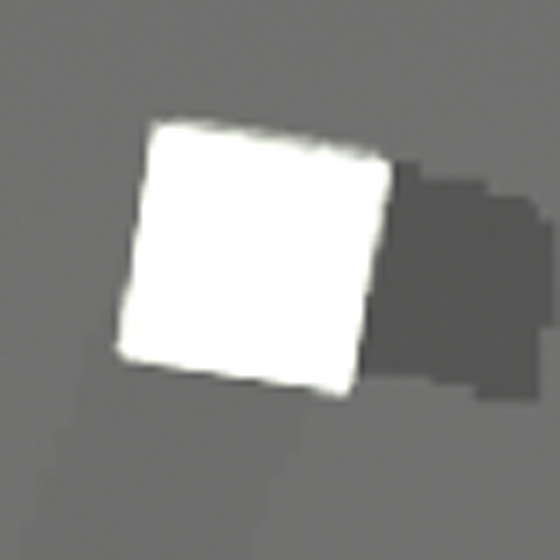

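The lid is saturated (corners at crop (152,122), (390,158), (348,395), (120,352)), so the yaw is about 0.14 but the rib is unclear. I'll use contrast and face colours instead.

```bash
python3 - <<'E'
from h import *
def st(im,lo,hi,size):
    g=(np.clip((im.astype(float)-lo)/(hi-lo),0,1)*255).astype(np.uint8); return cv2.resize(g,size,interpolation=cv2.INTER_NEAREST)
w2=cv2.imread("pics/w2.png")[110:165,285:340]; w1=cv2.imread("pics/w1.png")[142:182,295:335]
s=cv2.imread("pics/side0.png")[182:212,352:376]; t=cv2.imread("pics/top0.png")[230:252,357:381]
m=np.zeros((600,800,3),np.uint8)
m[:300,:300]=st(w2,215,255,(300,300)); m[300:600,:300]=st(w1,180,255,(300,300)); m[:375,320:620]=st(s,60,255,(300,375)); m[380:600,320:560]=st(t,180,255,(240,220))
cv2.imwrite("pics/m2.png",m)
E
```

```text
(no output)
```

View pics/m2.png

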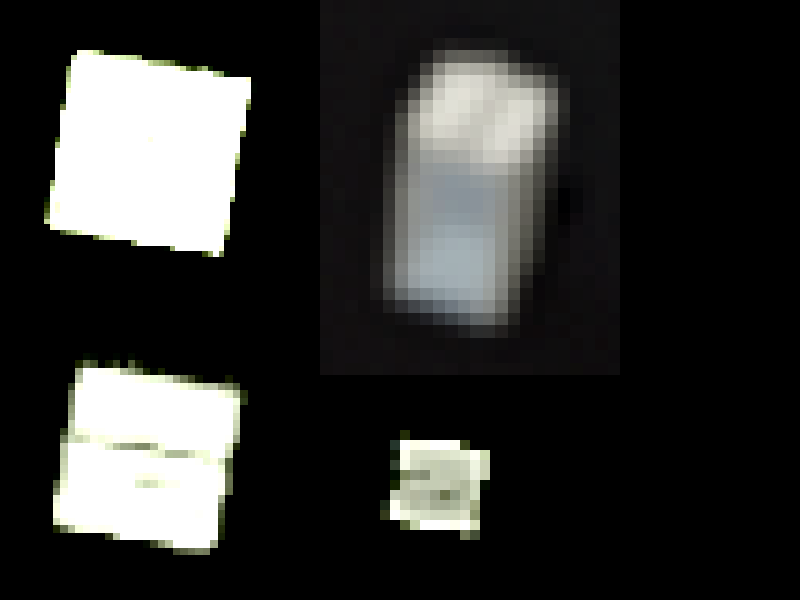

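The stretched w1 crop shows the rib running left to right (world y), and the side view shows the bluish clear face turned towards +y. So the cell already lies within about 0.15 rad of its final yaw, and I'll grip the clear faces. Now to measure it.

```bash
python3 - <<'E'
from h import *
import pickle
rs={}
for n,f,c,th in [("wrist","w2",(316,137),200),("wrist","w1",(315,160),185),("top","top0",(369,241),150)]:
    im=cv2.imread(f"pics/{f}.png"); p=pickle.load(open(f+".pkl","rb")) if n=="wrist" else ctrl.camera_params("top")
    g=(im.min(2)>th).astype(np.uint8); _,lab,stt,cen=cv2.connectedComponentsWithStats(g)
    m=(lab==lab[c[1],c[0]]).astype(np.uint8); cs,_=cv2.findContours(m,0,1); r=cv2.minAreaRect(max(cs,key=len)); 
    cc=cen[lab[c[1],c[0]]]; print(f,cc,r)
    b=np.array([onz(n,*q,.05,p) for q in cv2.boxPoints(r)]); e=np.diff(np.vstack([b,b[:1]]),axis=0)
    print(b.mean(0),np.linalg.norm(e,axis=1),[round(np.arctan2(x[1],x[0]),3) for x in e])
    rs[f]=ray(n,*cc,p)
print(tri(rs["w1"],rs["w2"])); print(tri(rs["top0"],rs["w2"])); print(tri(*rs.values()))
E
```

```text
w2 [311.55944056 137.29545455] ((311.78472900390625, 137.34556579589844), (34.36293411254883, 34.00745391845703), 9.090276718139648)
[ 0.42978184 -0.19676161  0.05      ] [0.02440658 0.0242515  0.02442997 0.0246403 ] [np.float64(-0.171), np.float64(-1.736), np.float64(2.987), np.float64(1.405)]
w1 [314.10172745 162.45681382] ((314.0384216308594, 162.3076934814453), (23.337820053100586, 23.337818145751953), 11.309932708740234)
[ 0.43004735 -0.19659647  0.05      ] [0.02492691 0.02445222 0.02498985 0.02480708] [np.float64(-0.2), np.float64(-1.767), np.float64(2.956), np.float64(1.372)]
top0 [368.17391304 239.9673913 ] ((368.1756591796875, 239.94595336914062), (9.86393928527832, 9.04194450378418), 9.462322235107422)
[ 0.42874089 -0.19658841  0.05      ] [0.02329017 0.02543075 0.02327834 0.025402  ] [np.float64(-0.173), np.float64(-1.738), np.float64(2.968), np.float64(1.404)]
(array([ 0.42972594, -0.19662393,  0.0486357 ]), [np.float64(0.03459315937560058), np.float64(0.03459315937561355)])
(array([ 0.42903572, -0.19671428,  0.04630631]), [np.float64(0.5350653839062524), np.float64(0.5350653839061604)])
(array([ 0.42901324, -0.19671676,  0.04480045]), [np.float64(0.4634195439437416), np.float64(0.1570855959750889), np.float64(0.61925036465104)])
```

In the tool's units: 0.05 m is 10, 0.04 m is 8.

advance --pt "10 -0.6 0 0 0 0.168 1" --pt "10 -0.6 0 0 0 0.168 1" --pt "10 -0.6 8 0 0 0.168 1" --pt "10 -0.6 8 0 0 0.168 1"

```text
time_s: 2.08
eef_pos: [0.4283, -0.1975, 0.0906]
eef_rot: [-0.001, 0.996, -0.084, -0.002]
wrist_force: [-0.0, 0.4, 1.0]
opening: 0.999
grasp_force: 0.0
```

```bash
python3 - <<'E'
from h import *
p=ctrl.camera_params("wrist"); im=ctrl.camera("wrist"); cv2.imwrite("pics/w3.png",im); ctrl.camera("wrist")
o=ctrl.get_obs();M=rt();print(o["eef_pos"],M.as_euler("xyz"),M.inv().apply(np.array([.4298,-.1967,.028])-o["eef_pos"]),o["time_s"])
# check lid centre again + bench points from top/w1
g=(im.min(2)>200).astype(np.uint8); u,v=proj("wrist",np.array([.4298,-.1967,.05]),p).astype(int); _,l,s,c=cv2.connectedComponentsWithStats(g); k=l[v,u]; print(s[k],onz("wrist",*c[k],.05,p))
t=cv2.imread("pics/top0.png"); m=np.zeros((600,800,3),np.uint8)
m[:600,:400]=crop(t,210,120,270,245,6)[:600,:360].copy() if 0 else np.pad(crop(t,210,120,270,245,6)[:600],((0,0),(0,40),(0,0)))
w=crop(cv2.imread("pics/w1.png"),40,0,150,170,3.5); m[:595,410:410+w.shape[1]]=w[:595,:390]
cv2.imwrite("pics/m3.png",m)
E
```

```text
[ 0.42993933 -0.19877702  0.09284613] [ 3.14092510e+00 -1.05285671e-03 -1.68049790e-01] [-0.00055304 -0.00206774  0.06484421] 2.175
[ 296  190   38   53 1915] [ 0.43561007 -0.19774323  0.05      ]
```

View pics/m3.png

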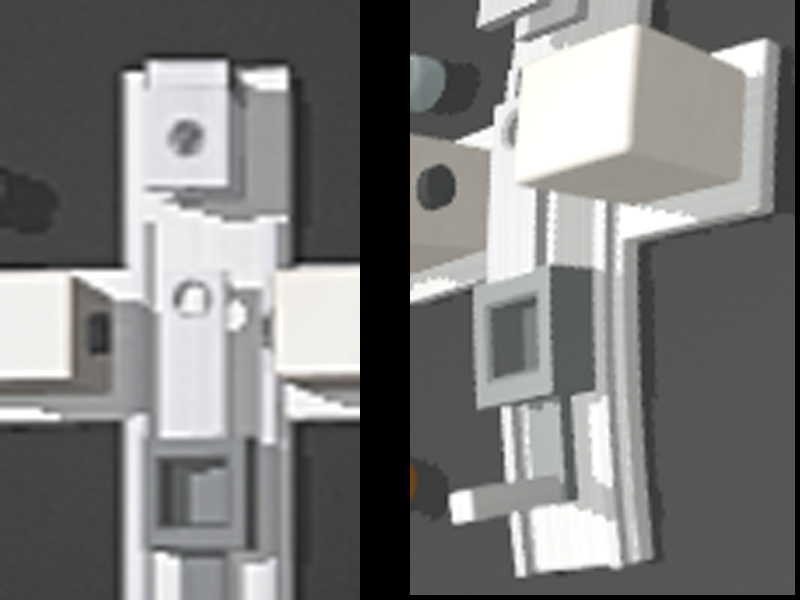

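The picture shows the carriage's well rim (left panel, roughly (146,440)–(246,545)), its lug hole (193,298), the yoke hole (186,137) and the post on the right. Now I grasp the cell.

advance --pt "0 -0.4 6 0 0 0 1" --pt "0 -0.4 12 0 0 0 1" --pt "0 -0.4 12.8 0 0 0 1" --pt "0 -0.4 12.8 0 0 0 1" --pt "0 -0.4 12.8 0 0 0 0.5" --pt "0 -0.4 12.8 0 0 0 0.1" --pt "0 -0.4 12.8 0 0 0 0.1" --pt "0 -0.4 12.8 0 0 0 0.1" --pt "0 -0.4 12.8 0 0 0 0.1" --pt "0 -0.4 12.8 0 0 0 0.1"

```text
time_s: 3.42
eef_pos: [0.4302, -0.1963, 0.0278]
eef_rot: [0.0, 0.996, -0.084, 0.0]
wrist_force: [-0.3, 0.6, 6.3]
opening: 0.269
grasp_force: 59.4
```

```bash
python3 - <<'E'
from h import *
t=cv2.imread("pics/top0.png"); T="top"
# montage m3 left: u=210+x/6, v=120+y/6 ; right: u=40+(x-410)/3.5, v=y/3.5
import pickle
p=pickle.load(open("w1.pkl","rb"))
L=lambda x,y:(210+x/6,120+y/6); W=lambda x,y:(40+(x-410)/3.5,y/3.5)
print("yoke",onz(T,*L(186,137),.054)); print("lug",onz(T,*L(193,298),.042))
a=[onz(T,*L(*q),.042) for q in [(147,440),(246,440),(246,547),(147,547)]]; print("rim top",np.mean(a,0),[np.linalg.norm(a[i]-a[i-1]) for i in range(4)])
b=[onz("wrist",*W(*q),.042,p) for q in [(475,285),(551,267),(551,392),(478,408)]]; print("rim w1",np.mean(b,0),[np.linalg.norm(b[i]-b[i-1]) for i in range(4)])
for qa,qb in [((147,440),(475,285)),((246,440),(551,267)),((246,547),(551,392)),((147,547),(478,408))]: print(tri(ray(T,*L(*qa)),ray("wrist",*W(*qb),p)))
# base long edges direction in top (z=.012)
for q1,q2 in [((124,70),(124,260)),((124,420),(124,600)),((290,70),(290,260)),((290,420),(292,600))]:
    d=onz(T,*L(*q2),.012)-onz(T,*L(*q1),.012); print(np.arctan2(-d[1],-d[0]),onz(T,*L(*q1),.012))
print(ctrl.get_obs()["grasp_force"])
E
```

```text
yoke [0.68263245 0.13421125 0.054     ]
lug [0.61352047 0.13308273 0.042     ]
rim top [0.52755756 0.13077468 0.042     ] [np.float64(0.04687068413217161), np.float64(0.04347316374542077), np.float64(0.04684527009886899), np.float64(0.043369497608357066)]
rim w1 [0.52965454 0.13238345 0.042     ] [np.float64(0.049722446945956275), np.float64(0.045597942553061856), np.float64(0.04796344365181696), np.float64(0.04427047777916876)]
(array([0.55235969, 0.1516737 , 0.045314  ]), [np.float64(1.5605318144262277), np.float64(1.5605318144264695)])
(array([0.55208101, 0.10884318, 0.04281939]), [np.float64(1.2462321457410026), np.float64(1.2462321457413292)])
(array([0.50468684, 0.10840328, 0.04424006]), [np.float64(0.6777552369891954), np.float64(0.6777552369895435)])
(array([0.50440261, 0.15153828, 0.04499671]), [np.float64(0.29924934617422144), np.float64(0.29924934617418786)])
0.010594904985687329 [0.72142452 0.17184381 0.012     ]
0.010594904985687336 [0.56220568 0.17015684 0.012     ]
0.006896255470681279 [0.72103637 0.09636928 0.012     ]
0.017998880288547806 [0.5619585  0.09527222 0.012     ]
59.376890659332275
```

The cell is held (opening 0.269 = 23 mm). The rim measures as a 50×45 mm square at z ≈ 44 mm, as stated. I lift, carry, and look again near the well.

In the tool's units: -0.327 m is -65.4, -0.17 m is -34.

advance --pt "0 0 -10 0 0 0 0.1" --pt "0 0 -20 0 0 0 0.1" --pt "0 -10 -30 0 0 0 0.1" --pt "-4 -22 -30 0 0 -0.18 0.1" --pt "-5 -34 -30 0 0 -0.18 0.1" --pt "-5 -46 -30 0 0 -0.18 0.1" --pt "-5 -58 -30 0 0 -0.18 0.1" --pt "-5 -65.4 -30 0 0 -0.18 0.1" --pt "-5 -65.4 -30 0 0 -0.18 0.1" --pt "-5 -65.4 -30 0 0 -0.18 0.1"

```text
time_s: 4.68
eef_pos: [0.4594, 0.1302, 0.1768]
eef_rot: [0.0, 1.0, 0.006, -0.001]
wrist_force: [0.3, -0.6, -0.6]
opening: 0.269
grasp_force: 59.4
```

```bash
python3 - <<'E'
from h import *
import pickle
p=ctrl.camera_params("wrist"); im=ctrl.camera("wrist"); cv2.imwrite("pics/w4.png",im); pickle.dump(p,open("w4.pkl","wb"))
o=ctrl.get_obs(); print(o["eef_pos"],rt().as_euler("xyz"),o["grasp_force"])
for P in [(.529,.132,.042),(.683,.134,.054),(.614,.133,.042),(.467,.131,.077)]: print(proj("wrist",np.array(P),p))
cv2.imwrite("pics/w4b.png",cv2.resize(im[0:300,120:520],None,fx=2,fy=2,interpolation=cv2.INTER_CUBIC))
E
```

```text
[0.45953846 0.12972753 0.17693867] [3.14117710e+00 8.70931818e-04 1.12235167e-02] 59.368404150009155
[314.87901483 115.07815327]
[314.62276499 -47.81847931]
[314.85090124  22.94869597]
[315.1204762  192.67778347]
```

View pics/w4b.png

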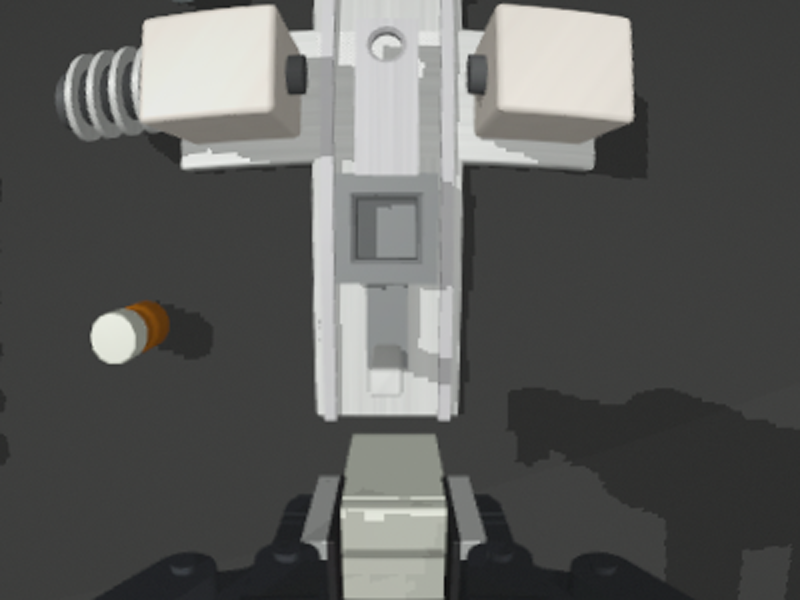

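The view shows the carriage head-on: well mouth centre at (387,228) in the crop (inner square (350,193)–(424,263)), lug hole (386,43), post top (386,382). The cell is upright in the jaws with its rib running from finger to finger.

```bash
python3 - <<'E'
from h import *
import pickle
p=pickle.load(open("w4.pkl","rb")); im=cv2.imread("pics/w4.png")
C=lambda x,y:(120+(x+.5)/2-.5,(y+.5)/2-.5)
for n,q,z in [("well",(387,228),.042),("lug",(386,43),.042),("post",(386.5,382),.077)]: print(n,onz("wrist",*C(*q),z,p))
b=[onz("wrist",*C(*q),.042,p) for q in [(335,177),(440,177),(440,283),(336,283)]]; print(np.mean(b,0),[np.linalg.norm(b[i]-b[i-1]) for i in range(4)],b)
for q,u in [((196.5,493.5),0)]: pass
print("tri well",tri(ray("wrist",*C(387,228),p),ray("top",210+(196.5+.5)/6-.5,120+(493.5+.5)/6-.5)))
# refined base edges: threshold bright base along columns in wrist, and rim profile
g=cv2.cvtColor(im,6)
print(g[114,280:345]); print(g[75:150,300])
E
```

```text
well [0.53017439 0.13345236 0.042     ]
lug [0.61565127 0.13488242 0.042     ]
post [0.46858458 0.13272557 0.077     ]
[0.52946624 0.13313435 0.042     ] [np.float64(0.0476984318660568), np.float64(0.04625909007859329), np.float64(0.047650283878353336), np.float64(0.046537844131062295)] [array([0.55308664, 0.15662813, 0.042     ]), array([0.5535144 , 0.11037101, 0.042     ]), array([0.50587205, 0.10950144, 0.042     ]), array([0.50539188, 0.15603681, 0.042     ])]
tri well (array([0.52964461, 0.13366338, 0.03302652]), [np.float64(0.5850659951901241), np.float64(0.5850659951903237)])
[211 210 209 209 209 203 165 156 151 150 149 150 150 149 149 128 110 100
  75 105 105 105 104 105 105 105 106 105 131 148 148 148 147 147 147 147
 147 147 147 146 146 147 146 146 146 146 146 135 114 114 123 137 143 145
 145 145 145 145 149 143 141 156 156 156 156]
[210 210 210 211 211 210 211 211 210 210 210 210 183 151 151 151 151 151
 150 151 150 123 110  93  85  98 106 106 105 105 106 105 105 106 106 105
 106 106 105 105 105 105 106 105 104 105 106 105 105 105 105 105 105  99
  91 124 129 143 147 146 147 147 147 146 146 147 151 174 210 211 211 211
 211 211 210]
```

The spacings check out: lug − well = 85.5 mm and well − post = 61.6 mm. The well is at about (0.530, 0.1334). I go above it, stopping the cell base 7 mm over the rim.

advance --pt "8 -0.4 0 0 0 -0.003 0.1" --pt "14.2 -0.6 6 0 0 -0.003 0.1" --pt "14.2 -0.6 14 0 0 -0.003 0.1" --pt "14.2 -0.6 19.6 0 0 -0.003 0.1" --pt "14.2 -0.6 19.6 0 0 -0.003 0.1" --pt "14.2 -0.6 19.6 0 0 -0.003 0.1"

```text
time_s: 5.48
eef_pos: [0.5317, 0.1336, 0.0805]
eef_rot: [-0.0, 1.0, 0.007, 0.001]
wrist_force: [0.5, 0.1, -0.5]
opening: 0.271
grasp_force: 59.3
```

```bash
python3 - <<'E'
from h import *
import pickle
p=ctrl.camera_params("wrist"); im=ctrl.camera("wrist"); s=ctrl.camera("side"); pickle.dump(p,open("w5.pkl","wb")); cv2.imwrite("pics/w5.png",im)
o=ctrl.get_obs(); print(o["eef_pos"],rt().as_euler("xyz"),o["wrist_force"],o["grasp_force"])
m=np.zeros((600,800,3),np.uint8); a=cv2.resize(im[60:360,160:480],(640,600))[:, 120:520]; m[:,:400]=a
b=crop(s,210,230,330,320,3.3); m[:b.shape[0],404:404+b.shape[1]]=b[:, :396]
cv2.imwrite("pics/m5.png",m)
E
```

```text
[0.53223839 0.13396228 0.08113818] [-3.14158056 -0.00319876  0.01408331] [ 0.30478774  0.61404449 -0.62611197] 59.2850598692894
```

View pics/m5.png

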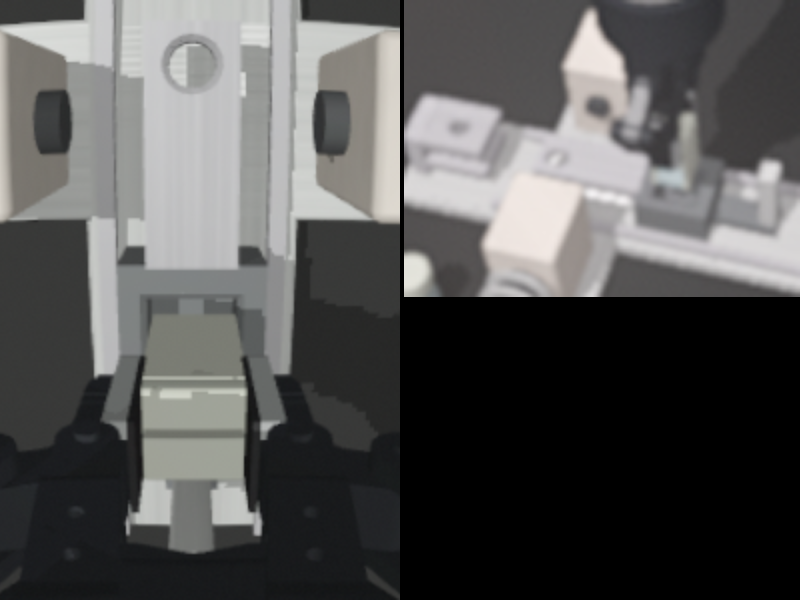

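The cell sits laterally centred over the mouth (mouth edges at x 143/243, cell base front edge 146/238 in the crop). I check the x position from the lug hole in this view.

```bash
python3 - <<'E'
from h import *
import pickle
p=pickle.load(open("w5.pkl","rb"))
C=lambda x,y:(160+(x+120.5)/2-.5,60+(y+.5)/2-.5)
l=onz("wrist",*C(191,65),.042,p); print("lug",l, "well",l-[.085,.0013,0])
e=[onz("wrist",*C(x,y),z,p) for x,y,z in [(120,269,.042),(266,269,.042),(143,297,.042),(243,297,.042)]]; print("rim far",e)
print("tri lug",tri(ray("wrist",*C(191,65),p),ray("top",210+193.5/6-.5,120+298.5/6-.5)))
print("cell base far edge",onz("wrist",*C(146,315),.0525,p),onz("wrist",*C(238,315),.0525,p))
for i in range(2):
    ctrl.camera("top");o=ctrl.get_obs(); print(o["eef_pos"],rt().as_euler("xyz"))
E
```

```text
lug [0.61475787 0.13502493 0.042     ] well [0.52975787 0.13372493 0.042     ]
rim far [array([0.55384512, 0.15583005, 0.042     ]), array([0.55440189, 0.11155113, 0.042     ]), array([0.54506233, 0.14890036, 0.042     ]), array([0.54544787, 0.1182583 , 0.042     ])]
tri lug (array([0.61508766, 0.13503435, 0.03813212]), [np.float64(0.033274614340066316), np.float64(0.033274614340141305)])
cell base far edge [0.54282219 0.14723437 0.0525    ] [0.54316102 0.12044667 0.0525    ]
[0.53211705 0.13415573 0.08109281] [-3.14155004 -0.00316594  0.01438605]
[0.53194894 0.13425808 0.08090743] [-3.14155184e+00 -2.84086059e-03  1.46110559e-02]
```

The well comes out at x ≈ 0.5296 and the cell at ≈ 0.531. I correct by −1.5 mm and lower slowly.

advance --pt "-0.3 0 0.8 0 0 0 0.1" --pt "-0.3 0 1.6 0 0 0 0.1" --pt "-0.3 0 2.6 0 0 0 0.1" --pt "-0.3 0 3.6 0 0 0 0.1" --pt "-0.3 0 4.4 0 0 0 0.1" --pt "-0.3 0 5.2 0 0 0 0.1" --pt "-0.3 0 5.6 0 0 0 0.1" --pt "-0.3 0 5.6 0 0 0 0.1"

```text
time_s: 6.68
eef_pos: [0.5292, 0.1344, 0.0511]
eef_rot: [-0.0, 1.0, 0.007, -0.0]
wrist_force: [0.2, 0.0, -1.3]
opening: 0.267
grasp_force: 59.3
```

In the tool's units: 0.0027 m is 0.54, 0.002 m is 0.4.

advance --pt "0 0 0.2 0 0 0 0.1" --pt "0 0 0.4 0 0 0 0.1" --pt "0 0 0.54 0 0 0 0.1" --pt "0 0 0.54 0 0 0 0.1"

```text
time_s: 7.18
eef_pos: [0.5293, 0.1344, 0.0486]
eef_rot: [0.0, 1.0, 0.007, -0.0]
wrist_force: [-0.0, -0.3, -1.1]
opening: 0.266
grasp_force: 59.3
```

advance --pt "0 0 0.1 0 0 0 0.1" --pt "0 0 0.2 0 0 0 0.1" --pt "0 0 0.2 0 0 0 0.1"

```text
time_s: 7.55
eef_pos: [0.5294, 0.1344, 0.0478]
eef_rot: [0.0, 1.0, 0.007, 0.0]
wrist_force: [-1.5, -0.2, 2.9]
opening: 0.267
grasp_force: 59.8
```

Contact is +4 N, so the cell is on the floor. I release, let it rest, and rise.

advance --pt "0 0 0 0 0 0 0.4" --pt "0 0 0 0 0 0 0.6" --pt "0 0 0 0 0 0 0.6" --pt "0 0 0 0 0 0 0.6" --pt "0 0 -4 0 0 0 0.6" --pt "0 0 -12 0 0 0 0.6" --pt "-12 0 -20 0 0 0 0.6" --pt "-16 0 -20 0 0 0 0.6" --pt "-16 0 -20 0 0 0 0.6"

```text
time_s: 8.68
eef_pos: [0.4482, 0.1334, 0.1482]
eef_rot: [-0.0, 1.0, 0.008, 0.0]
wrist_force: [0.7, 0.2, 0.4]
opening: 0.603
grasp_force: 0.0
```

```bash
python3 - <<'E'
from h import *
import pickle
p=ctrl.camera_params("wrist"); im=ctrl.camera("wrist"); cv2.imwrite("pics/w6.png",im); pickle.dump(p,open("w6.pkl","wb"))
o=ctrl.get_obs(); print(o["eef_pos"],rt().as_euler("xyz"),o["wrist_force"])
cv2.imwrite("pics/w6b.png",cv2.resize(im[0:300,120:520],None,fx=2,fy=2,interpolation=cv2.INTER_CUBIC))
E
```

```text
[0.44933572 0.13327643 0.14807009] [-3.14155283e+00 -1.45717072e-03  1.50512756e-02] [-0.28060795 -0.03421921  0.35197604]
```

View pics/w6b.png

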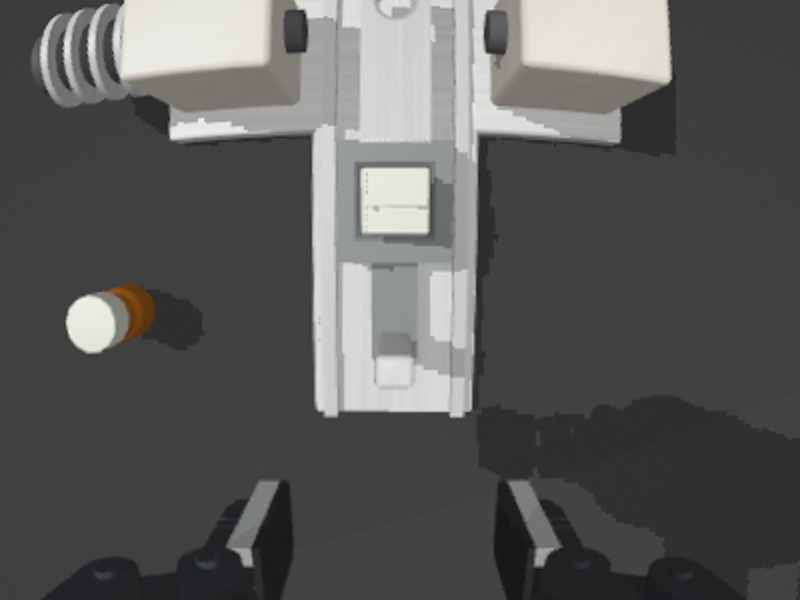

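The cell stands in the well, rib across, mouth borders even on all sides. Now I shut the fingers and go down behind the post (top at (394,368) in the crop).

In the tool's units: 0.088 m is 17.6, 0.06 m is 12.

advance --pt "-4.4 0 0 0 0 0 0" --pt "-4.4 0.2 0 0 0 0 0" --pt "-4.4 0.2 6 0 0 0 0" --pt "-4.4 0.2 12 0 0 0 0" --pt "-4.4 0.2 17.6 0 0 0 0" --pt "-4.4 0.2 17.6 0 0 0 0"

```text
time_s: 9.48
eef_pos: [0.4265, 0.1316, 0.0576]
eef_rot: [0.0, 1.0, 0.007, -0.002]
wrist_force: [-0.4, -0.5, 0.1]
opening: -0.004
grasp_force: 0.0
```

```bash
python3 - <<'E'
from h import *
o=ctrl.get_obs(); print(o["eef_pos"],o["opening"])
E
```

```text
[0.42645487 0.13159125 0.05760159] -0.004335983595799836
```

advance --pt "3 0 0 0 0 0 0" --pt "4.4 0 0 0 0 0 0" --pt "5.6 0 0 0 0 0 0" --pt "7.2 0 0 0 0 0 0" --pt "8.8 0 0 0 0 0 0" --pt "10.4 0 0 0 0 0 0" --pt "12 0 0 0 0 0 0" --pt "13.6 0 0 0 0 0 0" --pt "15.2 0 0 0 0 0 0" --pt "16.8 0 0 0 0 0 0"

```text
time_s: 10.72
eef_pos: [0.5119, 0.133, 0.0596]
eef_rot: [0.0, 1.0, 0.007, -0.0]
wrist_force: [-2.9, -1.0, 3.0]
opening: -0.001
grasp_force: 1.5
```

In the tool's units: 0.005 m is 1, 0.003 m is 0.6.

advance --pt "0.6 0 0 0 0 0 0" --pt "1 0 0 0 0 0 0" --pt "1 0 0 0 0 0 0"

```text
time_s: 11.1
eef_pos: [0.5166, 0.1332, 0.0596]
eef_rot: [-0.0, 1.0, 0.007, 0.0]
wrist_force: [-1.2, -0.0, -0.1]
opening: -0.0
grasp_force: 0.3
```

advance --pt "0.2 0 0 0 0 0 0" --pt "0.4 0 0 0 0 0 0" --pt "0.6 0 0 0 0 0 0" --pt "0.6 0 0 0 0 0 0"

```text
time_s: 11.6
eef_pos: [0.5194, 0.1332, 0.0596]
eef_rot: [-0.0, 1.0, 0.007, -0.0]
wrist_force: [-2.5, 0.2, 0.4]
opening: -0.001
grasp_force: 1.1
```

In the tool's units: 0.002 m is 0.4, 0.001 m is 0.2.

advance --pt "0.2 0 0 0 0 0 0" --pt "0.4 0 0 0 0 0 0" --pt "0.4 0 0 0 0 0 0"

```text
time_s: 11.98
eef_pos: [0.5194, 0.1333, 0.0594]
eef_rot: [0.0, 1.0, 0.008, -0.002]
wrist_force: [-9.0, -1.7, 6.4]
opening: -0.003
grasp_force: 4.9
```

The force rose to 9 N with no further motion, so the carriage is at its stop. I back off, rise, and measure the yoke hole from two wrist places.

Careful with the scale: shifts go in units of 5 mm. That gives: -0.13 m is -26, -0.08 m is -16.

advance --pt "-2 0 0 0 0 0 0" --pt "-3 0 -6 0 0 0 0" --pt "-3 0 -16 0 0 0 0.3" --pt "4 0 -26 0 0 0 0.5" --pt "16 0 -26 0 0 0 0.5" --pt "16 0 -26 0 0 0 0.5" --pt "16 0 -26 0 0 0 0.5"

```text
time_s: 12.85
eef_pos: [0.6008, 0.1344, 0.1888]
eef_rot: [-0.0, 1.0, 0.007, -0.001]
wrist_force: [-0.4, 0.5, 1.2]
opening: 0.503
grasp_force: 0.0
```

```bash
cat > cap.py <<'E'
from h import *
import pickle,sys
n=sys.argv[1]; ctrl.camera("top"); p=ctrl.camera_params("wrist"); im=ctrl.camera("wrist"); cv2.imwrite(f"pics/{n}.png",im); pickle.dump(p,open(n+".pkl","wb"))
o=ctrl.get_obs(); print(o["time_s"],o["eef_pos"],rt().as_euler("xyz"))
E
python3 cap.py w7
```

```text
12.95 [0.60038415 0.13457652 0.18944428] [-3.14148697e+00  4.22700951e-04  1.50164262e-02]
```

advance --pt "10 0 0 0 0 0 0.5" --pt "10 0 0 0 0 0 0.5" --pt "10 0 0 0 0 0 0.5"

```text
time_s: 13.32
eef_pos: [0.6504, 0.1353, 0.1897]
eef_rot: [-0.0, 1.0, 0.008, -0.0]
wrist_force: [-0.8, 0.1, 0.6]
opening: 0.501
grasp_force: 0.0
```

```bash
python3 cap.py w8
python3 - <<'E'
from h import *
import pickle
for n in ["w7","w8"]:
    p=pickle.load(open(n+".pkl","rb")); g=cv2.cvtColor(cv2.imread(f"pics/{n}.png"),6)
    u,v=proj("wrist",np.array([.683,.135,.054]),p); print(n,u,v); u,v=int(u),int(v)
    print(g[max(v-16,0):v+17:2,u-24:u+25:2])
E
```

```text
13.425 [0.65042105 0.13537566 0.19015069] [-3.14153840e+00 -2.12667334e-04  1.51063857e-02]
w7 316.93918311325587 100.71532944578748
[[222 221 214 212 212 210 206 210 211 208 207 206 208 204 205 204 204 208
  209 211 205 206 201 169 171]
 [222 222 214 212 212 210 206 209 210 208 208 206 208 205 205 204 204 208
  209 211 205 206 202 169 170]
 [222 222 215 212 211 211 205 209 210 208 208 206 207 205 205 204 204 208
  208 211 205 206 202 169 170]
 [222 222 217 212 212 210 206 209 210 208 208 196 194 192 203 204 204 208
  208 210 205 206 203 170 170]
 [221 222 216 212 211 210 205 209 210 199 163 155 153 156 165 186 204 208
  208 210 205 205 203 171 170]
 [221 222 216 211 211 209 205 209 200 156 132 120 126 120 122
[... 2325 characters left out ...]
95 169 129 123 132 156 179 193 209 212
  216 212 209 213 183 178 178]
 [230 231 218 214 214 212 210 214 212 189 185 183 174 190 193 204 213 212
  215 212 209 213 183 178 177]
 [229 230 217 214 214 212 210 214 213 209 207 200 201 202 207 208 213 212
  215 212 209 212 183 179 177]
 [229 230 216 214 214 212 210 213 213 209 212 210 211 208 208 209 212 212
  215 212 210 212 183 178 177]
 [230 230 218 213 214 212 210 213 213 209 211 210 211 208 208 209 212 212
  215 211 209 212 183 177 177]
 [229 230 218 213 213 212 210 213 212 209 211 210 211 208 208 209 212 211
  215 212 208 212 183 178 177]
 [229 230 217 213 213 212 210 213 211 209 211 210 211 208 208 209 212 211
  214 211 208 212 182 178 177]]
```

```bash
cat > hole.py <<'E'
from h import *
import pickle
def blob(n,X,mask,r=20):
    p=pickle.load(open(n+".pkl","rb")); im=cv2.imread(f"pics/{n}.png"); u,v=np.round(proj("wrist",np.array(X),p)).astype(int)
    x0,y0=max(u-r,0),max(v-r,0); m=mask(im[y0:v+r+1,x0:u+r+1]).astype(np.uint8)
    _,l,s,c=cv2.connectedComponentsWithStats(m); 
    k=1+np.argmin(np.hypot(*(c[1:]-[u-x0,v-y0]).T)+1000*(s[1:,4]<30)); cs,_=cv2.findContours((l==k).astype(np.uint8),0,1)
    e=cv2.fitEllipse(max(cs,key=len)); return (e[0][0]+x0,e[0][1]+y0),e[1],ray("wrist",e[0][0]+x0,e[0][1]+y0,p)
if __name__=="__main__":
    R_=[]
    for n in ["w7","w8"]:
        c,ax,r=blob(n,(.683,.135,.054),lambda a:cv2.cvtColor(a,6)<200,16); p=pickle.load(open(n+".pkl","rb"))
        print(n,c,ax,onz("wrist",*c,.054,p)); R_.append(r)
    print(tri(*R_))
    print(tri(*R_,ray("top",210+186.5/6-.5,120+137.5/6-.5)))
    for n in ["w7","w8"]:
        p=pickle.load(open(n+".pkl","rb")); u,v=proj("wrist",np.array([.597,.1345,.07]),p); print(u,v) # cell
E
python3 hole.py
```

```text
w7 (np.float64(316.2472791671753), np.float64(99.46176624298096)) (18.513072967529297, 19.371074676513672) [0.68411734 0.13562579 0.054     ]
w8 (np.float64(316.2313642501831), np.float64(154.72602939605713)) (17.53825569152832, 17.653076171875) [0.68427436 0.13576689 0.054     ]
(array([0.68416195, 0.13569625, 0.05310897]), [np.float64(0.06943681012655079), np.float64(0.06943681012656008)])
(array([0.68410856, 0.1356924 , 0.05231972]), [np.float64(0.11460860394476208), np.float64(0.08652708183154936), np.float64(0.04900340224527408)])
316.1333613108066 199.50675130179712
316.26300156227217 250.9871419182934
```

The yoke hole is at (0.6842, 0.1357), z ≈ 0.053, which fits the stated 54 mm. Now to the pin.

In the tool's units: 0.403 m is 80.6, -0.126 m is -25.2.

advance --pt "-25.2 80.6 -2 0 0 0 0.5" --pt "-25.2 80.6 -2 0 0 0 0.5" --pt "-25.2 80.6 -2 0 0 0 0.5" --pt "-25.2 80.6 -2 0 0 0 0.5" --pt "-25.2 80.6 -2 0 0 0 0.5" --pt "-25.2 80.6 -2 0 0 0 0.5" --pt "-25.2 80.6 -2 0 0 0 0.5" --pt "-25.2 80.6 -2 0 0 0 0.5" --pt "-25.2 80.6 -2 0 0 0 0.5"

```text
time_s: 14.55
eef_pos: [0.531, -0.269, 0.1999]
eef_rot: [-0.0, 1.0, 0.007, 0.0]
wrist_force: [0.7, 0.2, -0.0]
opening: 0.494
grasp_force: 0.0
```

```bash
python3 cap.py w9
```

```text
14.65 [ 0.53148626 -0.26819512  0.19977303] [-3.14134209e+00 -1.80674665e-04  1.63214711e-02]
```

advance --pt "10 2 10 0 0 0 0.5" --pt "10 2 10 0 0 0 0.5" --pt "10 2 10 0 0 0 0.5"

```text
time_s: 15.02
eef_pos: [0.5815, -0.2774, 0.149]
eef_rot: [-0.001, 1.0, 0.008, -0.001]
wrist_force: [0.3, 0.3, 0.1]
opening: 0.501
grasp_force: 0.0
```

```bash
python3 cap.py w10
python3 - <<'E'
from h import *
import pickle
for n in ["w9","w10"]:
    p=pickle.load(open(n+".pkl","rb")); g=cv2.cvtColor(cv2.imread(f"pics/{n}.png"),6)
    u,v=proj("wrist",np.array([.6,-.27,.06]),p); print(n,u,v); u,v=int(u),int(v)
    print(g[max(v-26,0):v+27:3,u-26:u+27:3])
E
```

```text
15.125 [ 0.58187667 -0.27859747  0.15135717] [ 3.14020242e+00 -1.65065877e-03  1.58507645e-02]
w9 319.0098741355877 116.31635075472174
[[ 88  88  88  89  88  88  88  88  88  88  88  89  88  88  88  88  88  89]
 [ 99  92  88  88  88  88  89  88  88  88  89  88  88  89  88  88  88  88]
 [194 194 191 189 148  89  88  87  89  88  88  88  88  89  88  88  89  88]
 [194 193 193 193 192 191 192 186 177 133  88  88  89  89  88  88  88  88]
 [194 193 193 192 192 192 191 191 190 190 190 189 175 147 120  88  89  88]
 [192 192 191 192 192 191 191 190 190 189 189 189 188 188 187 187 185 166]
 [192 192 191 191 190 189 223 251 240 210 189 189 188 188 187 187 186 139]
 [191 191 191 190 190 248 255 253 253 246 227 171 173 187
[... 1460 characters left out ...]
159 158 158 158 203 203]
 [205 204 204 201 255 255 255 255 255 255 255 255 157 157 157 157 202 202]
 [206 205 205 206 255 255 255 255 255 255 255 255 157 157 169 191 202 202]
 [205 205 205 205 240 255 255 255 255 255 255 221 157 157 173 202 202 187]
 [205 205 205 205 204 243 255 255 255 255 246 157 186 186 202 201 202 157]
 [182 204 204 204 204 204 214 210 227 203 203 204 202 202 202 202 201 133]
 [104 103 103 111 157 182 196 203 203 203 203 202 202 202 202 202 200 111]
 [104 104 103 104 104 104 105 109 119 147 195 202 202 202 202 201 194 104]
 [104 104 104 104 104 104 104 104 104 104 104 104 104 142 184 193 172 103]
 [104 103 104 104 104 104 103 104 103 104 104 104 104 104 104 104 104 104]]
```

```bash
python3 - <<'E'
from hole import *
R_=[]
for n,t in [("w9",215),("w10",228)]:
    c,ax,r=blob(n,(.6,-.27,.06),lambda a:cv2.cvtColor(a,6)>t,30); p=pickle.load(open(n+".pkl","rb"))
    print(n,c,ax,onz("wrist",*c,.06,p)); R_.append(r)
print(tri(*R_)); print(tri(*R_,ray("top",350+183.5/4-.5,155+78.5/4-.5)))
o=ctrl.get_obs(); T=np.array([.6,-.27,.06]);M=rt()
x=tri(*R_)[0]; print(M.inv().apply(x-o["eef_pos"]))
E
```

```text
w9 (np.float64(314.91074562072754), np.float64(117.20296859741211)) (19.53392791748047, 19.929689407348633) [ 0.5991362  -0.26632045  0.06      ]
w10 (np.float64(301.2710437774658), np.float64(183.0147476196289)) (22.72663688659668, 23.575904846191406) [ 0.59938232 -0.26642664  0.06      ]
(array([ 0.59912471, -0.2663434 ,  0.05881331]), [np.float64(0.02915216655343167), np.float64(0.029152166553578197)])
(array([ 0.5988255 , -0.26667385,  0.05859507]), [np.float64(0.47099794006776996), np.float64(0.3949052089674647), np.float64(0.8645892835981781)])
[ 0.01728732 -0.01210783  0.09255577]
```

The knob top is at (0.5993, −0.2664, 0.059), as the stand's 42 mm plus 18 mm requires. I go over it and down.

advance --pt "3.46 -2.4 0 0 0 0 0.5" --pt "3.46 -2.4 6 0 0 0 0.5" --pt "3.46 -2.4 14 0 0 0 0.5" --pt "3.46 -2.4 14 0 0 0 0.5" --pt "3.46 -2.4 14 0 0 0 0.5"

```text
time_s: 15.75
eef_pos: [0.5999, -0.2669, 0.0817]
eef_rot: [0.001, 1.0, 0.008, 0.001]
wrist_force: [0.9, 0.3, 0.6]
opening: 0.497
grasp_force: 0.0
```

```bash
python3 - <<'E'
from h import *
ctrl.camera("top"); o=ctrl.get_obs(); print(o["eef_pos"],rt().as_euler("xyz"),rt().inv().apply(np.array([.5993,-.2664,.0445])-o["eef_pos"]))
E
```

```text
[ 0.60020592 -0.26730077  0.08227271] [ 3.13940693 -0.00328529  0.01496485] [-0.00101643 -0.00099677  0.03776749]
```

In the tool's units: 0.037 m is 7.4, 0.02 m is 4.

advance --pt "-0.2 -0.2 4 0 0 0 0.5" --pt "-0.2 -0.2 7.4 0 0 0 0.5" --pt "-0.2 -0.2 7.4 0 0 0 0.5" --pt "-0.2 -0.2 7.4 0 0 0 0.2" --pt "-0.2 -0.2 7.4 0 0 0 0" --pt "-0.2 -0.2 7.4 0 0 0 0" --pt "-0.2 -0.2 7.4 0 0 0 0" --pt "-0.2 -0.2 7.4 0 0 0 0"

```text
time_s: 16.8
eef_pos: [0.5975, -0.2657, 0.0425]
eef_rot: [-0.0, 1.0, 0.007, -0.0]
wrist_force: [0.4, -0.5, 0.5]
opening: 0.211
grasp_force: 58.6
```

The knob is held (58 N). I lift it straight out and carry it high to the yoke.

advance --pt "0 0 -6 0 0 0 0" --pt "0 0 -16 0 0 0 0" --pt "0 0 -28 0 0 0 0" --pt "10 -40 -28 0 0 0 0" --pt "10 -40 -28 0 0 0 0" --pt "18.2 -80 -28 0 0 0 0" --pt "18.2 -80 -28 0 0 0 0" --pt "18.2 -80 -28 0 0 0 0" --pt "18.2 -80 -28 0 0 0 0" --pt "18.2 -80 -28 0 0 0 0"

```text
time_s: 18.05
eef_pos: [0.6821, 0.1392, 0.1821]
eef_rot: [-0.0, 1.0, 0.009, -0.0]
wrist_force: [-0.5, -0.3, -0.8]
opening: 0.205
grasp_force: 59.5
```

advance --pt "0 0 0 0 0 0 0" --pt "0 0 0 0 0 0 0"

```text
time_s: 18.3
eef_pos: [0.6822, 0.1351, 0.1821]
eef_rot: [0.0, 1.0, 0.007, -0.001]
wrist_force: [0.2, 0.4, -0.8]
opening: 0.206
grasp_force: 59.5
```

```bash
python3 cap.py w11
python3 - <<'E'
from h import *
import pickle
p=pickle.load(open("w11.pkl","rb")); o=ctrl.get_obs(); M=rt(); g=cv2.cvtColor(cv2.imread("pics/w11.png"),6)
for k,t in [("shoulder",(.0018,0,0)),("tip",(.0018,0,.0395)),("knobtop",(.0018,0,-.0165))]: print(k,proj("wrist",o["eef_pos"]+M.apply(t),p))
u,v=proj("wrist",o["eef_pos"]+M.apply((.0018,0,.01)),p).astype(int); print(u,v); print(g[v-60:v+60:4,u-36:u+37:3])
E
```

```text
18.4 [0.68245531 0.13415408 0.18235893] [3.14128324e+00 6.41273532e-04 1.32157751e-02]
shoulder [316.61576107 252.54675339]
tip [316.55677216 225.4954892 ]
knobtop [316.64885906 267.88368329]
316 244
[[200 231 235 235 231 223 217 216 214 217 189 177 183 182 211 216 220 213
  216 181 181 181 179 177  51]
 [199 230 234 235 231 222 217 215 210 179 141 178 184 161 191 215 220 213
  216 181 181 180 178 173  51]
 [167 230 234 234 231 222 217 215 214 180 137 151 144 143 188 213 219 213
  216 181 181 180 179 171  51]
 [160 230 234 234 231 221 217 217 213 202 175 129 150 160 200 215 219 212
  216 180 180 180 177 168  51]
 [149 231 233 234 230 221 216 216 213 217 212 201 201 209 213 215 218 213
  216 180 180 180 178 165  51]
 [123 230 233 234 231 225 216 216 213 216 213 212 212 211 213 215 218 212
  209 180
[... 1842 characters left out ...]
63 160 162 163 161 163 165 167 166 167
  158  28  49 122 114  36  37]
 [ 38  35  38  58  48  31  64 148 166 164 162 162 163 162 162 165 166 154
   66  25  50  54  39  38  38]
 [ 35  34  35  34  48  32  75 151 193 188 164 161 161 163 164 181 152 152
  137  26  50  34  34  37  37]
 [ 35  34  35  34  48  35  84 151 234 234 234 233 234 234 234 234 151 152
  139  26  49  34  34  37  37]
 [ 35  34  33  34  49  33 195 228 233 233 233 233 233 233 233 233 181 227
  210  27  50  33  35  35  36]
 [ 33  33  34  36  48  35 225 227 225 168 150 151 151 151 150 177 181 227
  223  25  50  31  32  34  34]
 [ 37  37  34  34  47  38 226 226 225 170 150 151 150 150 150 176 180 227
  223  47  50  30  33  36  34]]
```

```bash
python3 - <<'E'
from h import *
import pickle
p=pickle.load(open("w11.pkl","rb")); im=cv2.imread("pics/w11.png"); g=cv2.cvtColor(im,6)
print(g[214:232,317]); 
for v in (224,228,232,236): print(v,g[v,302:334])
# knob top disc (about 150-172 grey) contour
m=((g>158)&(g<174)).astype(np.uint8); m[:246]=0; _,l,s,c=cv2.connectedComponentsWithStats(m); k=l[268,316]; print(s[k],c[k])
h,z=None,None
o=ctrl.get_obs(); M=rt(); V=np.array(p["view"])
for r in (2,3,4,5): print(r,[proj("wrist",o["eef_pos"]+M.apply((.0018+dx,dy,.0395 if r<5 else .0355)),p).round(1) for dx,dy in ((r/1000,0),(0,r/1000),(0,-r/1000))])
# disc -> tool offset at knob top height
X=onz("wrist",*c[k],o["eef_pos"][2]+.0165,p); print("knob top in tool",M.inv().apply(X-o["eef_pos"]))
print(o["eef_pos"],M.inv().apply(np.array([.6842,.1357,.054])-o["eef_pos"]))
E
```

```text
[212 216 218 218 218 218 218 207 123 123 123 120 115 115 115 116 116 115]
224 [216 215 216 217 218 215 214 210 194 155 139 136 133 130 127 123 120 116
 117 126 150 190 209 214 216 217 218 202 185 175 178 182]
228 [215 215 216 217 217 215 204 176 140 141 138 135 124 116 115 115 116 116
 117 118 119 119 143 194 216 217 217 202 184 176 178 182]
232 [215 215 216 217 217 215 194 156 112 114 114 116 115 115 115 115 116 116
 117 119 120 120 121 190 216 218 216 201 185 178 178 178]
236 [212 214 215 216 217 214 175 129 116 121 125 126 119 117 121 122 134 125
 119 119 120 123 122 174 204 217 215 192 163 147 147 146]
[298 254  38  32 992] [316.3578629  269.33165323]
2 [array([316.6, 222.5]), array([319.8, 225.5]), array([313.4, 225.5])]
3 [array([316.6, 221. ]), array([321.4, 225.5]), array([311.8, 225.5])]
4 [array([316.6, 219.5]), array([323. , 225.5]), array([310.2, 225.5])]
5 [array([316.6, 220.1]), array([324.7, 227.8]), array([308.4, 227.8])]
knob top in tool [ 0.00104125 -0.00013323 -0.01650071]
[0.68245531 0.13415408 0.18235893] [ 0.00184728 -0.00156245  0.12835729]
```

The pin hangs straight: the foot is centred at u ≈ 317, the knob disc at (316.4, 269.3), and its axis lies about 1.5 mm ahead of the TCP. I come down to just above the ear and check again.

In the tool's units: -0.0016 m is -0.32, 0.0003 m is 0.06.

advance --pt "0.06 -0.32 6 0 0 0 0" --pt "0.06 -0.32 12 0 0 0 0" --pt "0.06 -0.32 16 0 0 0 0" --pt "0.06 -0.32 16 0 0 0 0" --pt "0.06 -0.32 16 0 0 0 0"

```text
time_s: 19.02
eef_pos: [0.6838, 0.1368, 0.1039]
eef_rot: [-0.0, 1.0, 0.007, 0.001]
wrist_force: [0.4, 0.3, -0.7]
opening: 0.207
grasp_force: 59.5
```

```bash
python3 cap.py w12
python3 - <<'E'
from h import *
import pickle
p=pickle.load(open("w12.pkl","rb")); g=cv2.cvtColor(cv2.imread("pics/w12.png"),6); o=ctrl.get_obs(); M=rt()
print("to go",M.inv().apply(np.array([.6842,.1357,.054])-o["eef_pos"]))
h=proj("wrist",np.array([.6842,.1357,.054]),p); t=proj("wrist",o["eef_pos"]+M.apply((.0015,0,.0395)),p); print("hole",h,"tip",t)
u,v=h.astype(int); print(u-24,v-24); print(g[v-24:v+16:2,u-24:u+25:2])
E
```

```text
19.125 [0.68407194 0.13714058 0.10443324] [-3.14155517e+00 -2.83480280e-03  1.46813502e-02]
to go [-3.60678773e-05  1.44419410e-03  5.04332907e-02]
hole [318.04798475 222.49710038] tip [315.83397458 226.09966967]
294 198
[[239 239 239 235 234 237 238 238 236 236 235 234 236 235 233 234 233 231
  236 238 239 241 239 235 236]
 [239 239 239 235 233 237 238 238 235 236 235 234 236 234 233 234 233 231
  236 237 239 241 239 235 236]
 [239 239 239 235 233 236 238 238 235 236 235 233 236 235 234 234 233 232
  236 237 239 241 239 235 236]
 [239 239 239 235 233 236 238 238 235 236 235 233 236 234 234 234 233 232
  236 238 239 240 239 235 236]
 [238 238 239 235 233 236 238 237 235 236 235 233 236 235 233 234 233 232
  237 237 238 240 239 234 236]
 [238 238 238 236 233 236 239 237 235 235 235 233 236 234 233 234 232 232
  237 237 238 240 239 234 237]
 [238 238 238 235 233 236 238 238 235 235 233 229 231 229 232 234 232 232
  237 237 238 240 238 234 237
[... 667 characters left out ...]
53 159 154 146 140 136 146 205 189 153
  166 190 191 192 190 186 189]
 [237 236 238 235 232 236 221 198 167 160 154 147 139 136 138 177 138 163
  171 189 190 192 189 186 189]
 [237 236 237 235 232 235 235 202 161 136 153 147 139 136 138 144 158 164
  184 189 191 192 189 186 189]
 [237 236 237 235 232 235 237 218 154 133 139 140 137 136 139 148 164 171
  189 189 190 192 189 186 189]
 [237 236 237 235 232 236 237 217 130 133 134 134 135 136 139 140 224 187
  190 189 190 192 189 186 189]
 [237 236 237 235 232 236 237 201 133 134 134 135 135 136 139 140 232 187
  189 189 190 192 189 186 189]
 [236 236 237 235 232 236 237 198 134 145 139 141 164 138 139 140 203 187
  189 189 190 192 189 186 189]]
```

The hole (centre u ≈ 318) and shank (centre u ≈ 317.2) nearly coincide. I correct by −1.3 mm in x and +0.5 mm in tool y, then lower into the chamfer.

advance --pt "-0.26 0.1 0 0 0 0 0" --pt "-0.26 0.1 0.8 0 0 0 0" --pt "-0.26 0.1 1.6 0 0 0 0" --pt "-0.26 0.1 2.4 0 0 0 0" --pt "-0.26 0.1 3 0 0 0 0" --pt "-0.26 0.1 3 0 0 0 0"

```text
time_s: 19.88
eef_pos: [0.6813, 0.1367, 0.087]
eef_rot: [0.0, 1.0, 0.007, -0.0]
wrist_force: [0.2, -0.2, -1.3]
opening: 0.207
grasp_force: 59.5
```

The tip is 6 mm into the ear with no force. I continue.

In the tool's units: 0.0007 m is 0.14, 0.016 m is 3.2.

advance --pt "0.14 0 0.8 0 0 0 0" --pt "0.14 0 1.6 0 0 0 0" --pt "0.14 0 2.4 0 0 0 0" --pt "0.14 0 3.2 0 0 0 0" --pt "0.14 0 3.2 0 0 0 0"

```text
time_s: 20.5
eef_pos: [0.6819, 0.1367, 0.071]
eef_rot: [0.0, 1.0, 0.007, -0.0]
wrist_force: [-0.7, -0.8, -1.6]
opening: 0.208
grasp_force: 59.5
```

Tip at about 31 mm, through the lug. On down.

In the tool's units: 0.0135 m is 2.7, 0.012 m is 2.4.

advance --pt "0 0 0.6 0 0 0 0" --pt "0 0 1.2 0 0 0 0" --pt "0 0 1.8 0 0 0 0" --pt "0 0 2.4 0 0 0 0" --pt "0 0 2.7 0 0 0 0" --pt "0 0 2.7 0 0 0 0"

```text
time_s: 21.25
eef_pos: [0.6822, 0.1367, 0.0579]
eef_rot: [-0.0, 1.0, 0.007, -0.0]
wrist_force: [1.2, -0.4, -0.5]
opening: 0.209
grasp_force: 59.5
```

advance --pt "0 0 0.3 0 0 0 0" --pt "0 0 0.5 0 0 0 0" --pt "0 0 0.6 0 0 0 0" --pt "0 0 0.6 0 0 0 0"

```text
time_s: 21.75
eef_pos: [0.6823, 0.1367, 0.0551]
eef_rot: [-0.0, 1.0, 0.007, -0.0]
wrist_force: [0.7, 0.1, -0.6]
opening: 0.201
grasp_force: 59.5
```

Within about 1 mm of the seat. I release and rise, then measure the knob, the cell and the post from above.

advance --pt "0 0 0 0 0 0 0.3" --pt "0 0 0 0 0 0 0.5" --pt "0 0 0 0 0 0 0.5" --pt "0 0 0 0 0 0 0.5" --pt "0 0 -6 0 0 0 0.5" --pt "0 0 -16 0 0 0 0.5" --pt "-10 0 -28 0 0 0 0.5" --pt "-16 0 -28 0 0 0 0.5" --pt "-16 0 -28 0 0 0 0.5"

```text
time_s: 22.88
eef_pos: [0.601, 0.136, 0.1968]
eef_rot: [-0.0, 1.0, 0.008, 0.001]
wrist_force: [0.5, 0.0, -0.9]
opening: 0.497
grasp_force: 0.0
```

```bash
python3 cap.py w13
```

```text
22.975 [0.60265831 0.13554178 0.19540105] [ 3.14157086e+00 -1.08909998e-03  1.48361600e-02]
```

advance --pt "10 0 -6 0 0 0 0.5" --pt "10 0 -6 0 0 0 0.5" --pt "10 0 -6 0 0 0 0.5"

```text
time_s: 23.35
eef_pos: [0.6525, 0.1361, 0.2236]
eef_rot: [0.0, 1.0, 0.007, -0.001]
wrist_force: [-0.5, 0.6, -0.3]
opening: 0.498
grasp_force: 0.0
```

```bash
python3 cap.py w14
python3 - <<'E'
from hole import *
for n in ["w13","w14"]:
    p=pickle.load(open(n+".pkl","rb")); g=cv2.cvtColor(cv2.imread(f"pics/{n}.png"),6)
    u,v=proj("wrist",np.array([.6842,.1357,.072]),p).astype(int); print(n,u,v); print(g[max(v-24,0):v+25:3,u-24:u+25:3])
    for nm,X in [("cell",(.5992,.1344,.074)),("post",(.5372,.1335,.077))]:
        u,v=proj("wrist",np.array(X),p).astype(int); print(nm,u,v); 
        if n=="w13": print(g[v-24:v+25:3,u-24:u+25:3])
E
```

```text
23.45 [0.65144798 0.13626605 0.22341733] [-3.14158005e+00  2.75959689e-03  1.47942180e-02]
w13 317 100
[[224 222 205 216 208 215 213 212 212 211 211 214 213 209 209 154 171]
 [224 222 211 213 208 210 210 208 207 206 205 206 187 185 183 177 171]
 [224 222 211 212 208 210 210 208 207 205 205 207 210 209 206 179 171]
 [224 222 212 212 208 210 210 208 207 206 205 208 209 209 206 180 171]
 [224 223 212 213 207 210 209 208 208 205 204 207 209 209 206 181 171]
 [224 223 212 213 207 210 198 193 189 198 198 207 209 209 206 172 171]
 [224 223 212 212 207 204 215 212 213 206 204 200 209 208 206 174 171]
 [224 222 211 211 207 211 213 212 209 211 203 184 170 200 206 176 171]
 [224 223 211 211 189 212 209 209 208 208 208 20
[... 3579 characters left out ...]
2 211 206 142 166 183 190 175 174]
 [230 226 223 212 208 212 210 210 210 211 209 186 166 161 182 176 173]
 [229 226 223 211 205 212 208 207 208 209 211 179 166 160 181 176 173]
 [229 225 222 211 211 196 208 205 204 206 207 163 165 160 190 175 174]
 [229 225 223 210 210 209 191 206 203 200 150 162 164 206 190 175 173]
 [228 225 222 210 210 210 208 208 209 206 206 209 212 206 188 176 174]
 [228 224 222 210 210 210 208 208 209 205 206 209 211 206 184 176 174]
 [228 224 222 210 210 209 207 208 208 205 206 209 211 206 184 176 174]
 [192 183 225 225 212 212 206 207 209 206 205 209 211 175 175 173 170]
 [212 169 225 226 211 212 209 209 211 209 207 208 210 170 174 173 210]]
cell 317 237
post 317 290
```

```bash
python3 - <<'E'
from hole import *
for n in ["w13","w14"]:
    p=pickle.load(open(n+".pkl","rb")); g=cv2.cvtColor(cv2.imread(f"pics/{n}.png"),6).astype(int)
    u,v=proj("wrist",np.array([.6842,.1357,.072]),p).astype(int); print(n,v-18,g[v-18:v+19,u-3]); print(v+1,u-18,g[v+1,u-18:u+19])
for s in (.05,.054,.058,.062): 
    print(s,[ [proj("wrist",np.array([.6842+d,.1362,s+.018]),pickle.load(open(n+".pkl","rb")))[1].round(1) for d in (.01,-.01)] for n in("w13","w14")])
E
```

```text
w13 82 [208 208 208 208 208 208 208 208 196 193 212 213 212 211 211 212 211 210
 209 208 206 205 205 204 204 203 202 202 203 195 176 175 207 207 207 206
 206]
101 299 [211 212 211 211 211 208 189 205 210 211 211 210 209 208 208 208 208 208
 208 208 207 207 207 208 208 207 204 202 186 164 161 163 163 161 158 172
 190]
w14 135 [211 210 210 210 210 210 210 199 152 149 207 216 215 214 214 213 213 212
 210 209 207 207 206 206 205 204 204 206 199 204 208 208 208 208 208 208
 208]
154 299 [223 210 212 212 212 212 207 185 208 211 210 210 210 209 208 209 209 210
 210 210 209 210 211 211 211 208 203 183 152 164 165 163 161 161 163 162
 181]
0.05 [[np.float64(89.8), np.float64(112.6)], [np.float64(143.0), np.float64(163.5)]]
0.054 [[np.float64(89.4), np.float64(112.6)], [np.float64(143.4), np.float64(164.2)]]
0.058 [[np.float64(89.0), np.float64(112.5)], [np.float64(143.8), np.float64(164.8)]]
0.062 [[np.float64(88.6), np.float64(112.5)], [np.float64(144.2), np.float64(165.5)]]
```

advance --pt "-6 12 0 0 0 0 0.5" --pt "-6 24 6 0 0 0 0.5" --pt "-6 33 16 0 0 0 0.5" --pt "-6 33 16 0 0 0 0.5" --pt "-6 33 16 0 0 0 0.5"

```text
time_s: 24.08
eef_pos: [0.624, -0.0291, 0.1442]
eef_rot: [-0.0, 1.0, 0.007, -0.001]
wrist_force: [-0.2, -0.1, 0.1]
opening: 0.501
grasp_force: 0.0
```

```bash
python3 cap.py w15
python3 - <<'E'
from hole import *
n="w15"; p=pickle.load(open(n+".pkl","rb")); g=cv2.cvtColor(cv2.imread(f"pics/{n}.png"),6)
for z in (.072,.054): print(z,proj("wrist",np.array([.6842,.136,z]),p))
u,v=proj("wrist",np.array([.6842,.136,.063]),p).astype(int); print(u-40,v-30); print(g[v-30:v+31:3,u-40:u+41:2][:, :])
E
```

```text
24.175 [ 0.6254756  -0.0280338   0.14635255] [-3.14152735e+00 -1.76075848e-03  1.57980203e-02]
0.072 [114.00308656 137.38693496]
0.054 [125.81301544 135.39933328]
80 106
[[ 65  64  65  65  65  65  65  65  65  66  66  66  65  65  66 225 224 229
  222 230 228 227 228 229 230 231 235 236 231 232 232 157 115 115 115 115
  115 115 115 115 115]
 [ 65  66  66  65  66  66  66  66  65  65  66  65  65  65  66 204 226 221
  225 226 225 224 219 213 209 210 211 209 216 217 225 180 111 117 149 161
  156 159 119 112 162]
 [ 65  65  65  66  65  64  66  66  64  66  65  64  66  66  65 170 200 201
  207 220 226 226 224 225 225 223 229 230 234 229 231 182 112 113 160 163
  156 160 114 113 162]
 [ 65  65  65  65  65  66  66  65  66  65  65  66  66  66  66 207 226 225
  221 226 225 225 223 225 225 223 227 230 233 229 231 206 113 116 159 162
  157 160 129 113 170]
 [ 65  66  66  64  66  65  66  66  66  65  66  66  65  65  66 221 225 225
  221 226 225 225 223 225
[... 2108 characters left out ...]
57 160 128 114]
 [101 101 100  61  48  47  47  47  47  47  48  48  47  67  67  67 105 217
  217 215 218 217 216 216 218 215 215 218 220 222 220 218 211 113 113 112
  141 172 170 169 170]
 [104  95  46  46  47  47  46  48  48  48  47  48  48  66  66  67  81 216
  216 215 217 213 210 208 207 200 198 198 195 192 189 196 221 196 176 112
  133 172 171 169 170]
 [ 66  66  65  58  60  63  46  47  47  47  46  49  64  67  66  66  66  67
   67  66  67  66 218 219 221 218 218 220 220 221 217 220 220 222 208 112
  115 171 171 169 170]
 [ 66  66  66  66  66  66  67  66  55  66  66  66  66  66  67  66  67  67
   67  67  67  67 219 219 221 218 218 218 218 221 216 218 219 221 210 112
  114 171 172 169 170]]
```

The knob's top disc is centred at u = 114.2, against 114.0 expected for a shoulder seated on the ear at 54 mm. The cell and post are at their home positions and the robot is clear, so I hand in.

```bash
python3 -c "
from bench import ctrl
print(ctrl.hand_in())"
```

```text
the job is handed in; nothing more can be done
None
```

I handed the job in at about 24 s on the robot clock, with no verdict returned: the cell is seated in the well with its clear faces towards the housings, the carriage is home against its stop, and the locking pin is through the yoke with its knob on the upper ear by my last camera check.

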